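Put the carving template away and fold its hook

ROBOT

A 6-joint arm with a two-finger parallel gripper is mounted at the origin on the work surface. World frame = base frame: x ahead of the robot, y to its left, z up, the work surface at z = 0. Lengths are in m, angles in rad, forces in N, time in s.
With the tool pointing down it reaches from about 0.25 to 0.725 m from the base axis. Payload 4 kg.
Tool frame: the origin (TCP) lies at the very end of the fingers, on their centre line; the grasp point (between the pads) lies 19 mm behind it; z points along the fingers, y is the line along which they close (so a half turn about z gives the same grasp; the last joint's range is limited). The gripper opens to 85 mm and grips with 20 to 120 N. Pads are 22 mm wide; open, the fingers measure 114 mm over their backs; the gripper's body (76 mm by 85 mm) begins 54 mm behind the grasp point. The pads swing forward as they close: fully open they stand 13 mm farther back than shut.
Start: joints at [1.22, 0.241, 0.005, 1.335, 0, 1.571], TCP at [0.172, 0.47, 0.231] pointing down, gripper open.
Joint ranges: [-2.72, 2.72], [-1.05, 1.87], [-1.09, 1.28], [-1.99, 2.15], [-1.42, 1.44], [-3.14, 3.14]. Speed limits (rad/s): [2.79, 2.79, 3.14, 3.14, 3.14, 3.14].

INTERFACE

Orientations are given as [roll, pitch, yaw] about the fixed x, y, z axes, in that order (R = Rz(yaw) Ry(pitch) Rx(roll)).
In Python, from rig import telemetry, cams, job gives the robot as it stands. The module is installed in compiled form; this text tells all that it offers.
- The arm moves only by the tool apply_moves, never from a script. Its argument "steps" is a list that holds one entry, the list of rows, each a list of 7 numbers: the turn, a rotation vector about the tool's x, y, z each as a share of 1.5 rad, from -1 to 1, then the shift along the tool's x, y, z each as a share of 0.75 m, from -1 to 1, then the gripper command: -1 is fully open, 1 is shut, values between are in proportion. A call has 1 to 20 rows; each row is the pose to reach, as a shift and turn from the pose commanded when the call began, along the tool's axes at that moment; what a row does not reach only later rows make up. A row lasts 1/8 s, in which the tool goes at most 62.5 mm and 10.7 degrees, less where a joint would pass 70% of its speed; a pose out of reach is approached as far as the arm can. A call with a number of a shift or a turn outside -1 to 1 is refused whole. A call with a gripper value outside its range is refused whole. The fingers move at their own pace and stop on an object; "newtons" is the grip in N (left out, the last holds). Time passes only in rows, so rows that repeat a pose let the fingers close. It gives the time, the measured TCP pose, the force, the opening and the grip force at its end, in the units of the state.
- telemetry.get_obs(): the state, without advancing time (a new reading comes with each control period).
- cams.snapshot(name): name is "scene" or "top" or "wrist"; returns (picture, depth): 480x640x3 uint8, red, green, blue; 480x640 float32, m along the optical axis (not along the pixel's ray), 0 where there is no reading.
- cams.camera_info(name): a dict with "fx", "fy", "cx", "cy" (pixels), "pose" (4x4, takes a point from camera to world coordinates); the wrist camera has in their place "tool_from_camera" (4x4, takes a point from camera to tool coordinates, whose origin is the TCP and whose axes are the flange's). Camera axes: x right, y down, z forward; pixel columns grow to the right and rows downward; lengths in m; the calibration is good to about 2 mm. A picture is of the moment at which its call begins: read the wrist's pose just before it. camera_info takes no time and is no camera call.
- job.hand_in(): hands the job in; it is judged then, once.
The state is a dict: "time": time; "qpos": joint angles; "joint_vel": joint speeds; "joint_efforts": joint torques, N m; "position": TCP position; "ee_rot": TCP orientation; "ft_force": force on the tool from outside, world axes, zero at the start; "wrist_torque": the same for the moment, N m; "gripper_width": opening from 0.0 (shut) to 1.0 (fully open); "gripper_force": force on a finger pad.
Only numpy, scipy, OpenCV 4.12 (cv2) and the standard library are available. Lean on these libraries where they do the work, as an engineer would, in place of code of your own. Each camera call takes 0.05 s, during which the arm holds its last target. There are 200 camera calls.

TASK

Lift the orange carving template off the red hook and put it away in the dark wooden box: push it down through the sprung dust flap in the box's top, keep hold of it until most of it is inside, then let go and draw back so that the flap swings fully shut over it. Only after that, fold the empty hook flat against its board. Leave the mallet, the chisel and the wooden blank where they are.

Things in the scene. Friction and masses are not known exactly. Their poses are not given: they have to be found in the camera images.
- template_center (a point): Centre (half-way up, mid-thickness) of the loose orange plastic template: 10 mm thick (its x), 56 wide (y), 135 tall (z, up), about 80 g, lower end half-round. It hangs upright and squarely across the hook (up to 0.1 rad askew) by a hole 32 mm wide and 30 mm tall, from 12.5 mm below to 17.5 mm above this centre.
- template_tab (a point): Middle of the template's solid upper tab, 42.5 mm above the template's centre. The tab is 50 mm tall and 56 mm wide, 10 mm thick, ends at the template's top edge and starts at the hole's upper edge, 25 mm below this point, where the hook's bar passes. Pinch it across its thickness.
- stand: Fixed green-painted stand. Origin on the bench, about below where the template hangs; z up. Upright board 18 mm thick, 200 mm wide (stand's y), front face at x = +80 mm, top 152 mm above the bench; foot 14 mm thick, from x = 0 to 130 mm. The unfolded hook points along the stand's -x, roughly towards the robot.
- hook (a joint): Turn of the red hook about its vertical pivot, rad: 0 = pointing straight out from the board along the stand's -x (as at the start), 1.57 = folded flat against the board, pointing along the stand's +y (stop at 1.57; it folds only that way). Light friction, stays where left, no spring: about 1 N at the tip moves it.
- hook_pivot (a point): The hook's vertical pivot axis, at the height of the bar's centre line, 140 mm above the bench and 18 mm in front of the board. A steel bracket 24 mm wide holds it.
- hook_tip (a point): End of the hook's horizontal bar (8 mm diameter, 95 mm from the pivot, on the bar's centre line). There an 8 mm thick upturned end rises to 13 mm above the centre line, so the template must be raised 9 to 22 mm from where it hangs (about 15 is best) to slide outward past it.
- box: Fixed dark wooden template box, 176 mm (x) by 166 mm (y), 180 mm tall; origin at the centre of its underside on the bench, z up; floor 10 mm thick. Its top has an opening 124 mm (x) by 122 mm (y), centred, filled by an aluminium flap.
- box_mouth (a point): Centre of the opening in the box's top, at the height of the rim (180 mm above the bench).
- flap (a joint): Swing of the aluminium flap, rad: 0 = shut, level with the box's top; up to 1.45 as its free edge goes down into the box. Hinged along the box's y on the +x side (hinge line 61 mm from the mouth's centre, 175 mm above the bench). A spring holds it shut with about 0.19 Nm, rising 0.15 Nm per rad (2 to 5 N to push); the template's weight alone does not open it.
- flap_edge (a point): Middle of the flap's free edge (painted yellow), on its upper face, 120 mm from the hinge; on the box's -x side when shut. The flap is 6 mm thick and 117 mm wide (box's y).
- mallet_center (a point): Bystander: wooden carver's mallet standing on its head, 215 mm tall, 88 mm across; point half-way up on its axis.
- chisel_center (a point): Bystander: carving chisel lying flat, about 185 mm long along its x (handle to -x by 90 mm, blade to +x by 94 mm), 24 mm wide, 22 mm tall; point where handle meets blade, 11 mm up.
- blank_center (a point): Bystander: dark wooden spoon blank, 50 x 90 x 30 mm (x, y, z) lying flat; its centre.
Things that resemble listed ones, but are neither listed nor needed, are in the scene too. Of the things that look like the part that bears template_center, the larger one is meant.

How it is judged:
On the way, in this order (a step that is already met when the one before it is completed fails the run):
1. the template is lifted off the hook and held (horizontal distance between template_center and stand above 0.06 m and height (world z) of template_center above 0.11 m and contact force between the fingers and template above 0.5 N), for 0.1 s.
2. with the flap pushed open, the template, still held, is mostly inside the box (its centre at least 15 mm below the rim) (z of template_center in the frame of box below 0.165 m and x of template_center in the frame of box between -0.065 and 0.065 m and y of template_center in the frame of box between -0.065 and 0.065 m and value of joint flap above 0.5 rad and contact force between the fingers and template above 0.5 N), for 0.1 s.
3. the template is let go inside the box and the flap has swung shut (z of template_center in the frame of box below 0.14 m and value of joint flap below 0.08 rad and contact force between the fingers and template below 0.1 N), for 0.2 s.
4. the empty hook is folded flat against its board (value of joint hook above 1.4 rad), for 0.2 s.
At the end, for the whole second after the job is handed in: The template lies at rest inside the box (its centre within the walls and at least 40 mm below the rim), the flap is shut to within 0.08 rad, and the hook is folded to within 0.17 rad of flat (z of template_center in the frame of box between 0 and 0.14 m and x of template_center in the frame of box between -0.078 and 0.078 m and y of template_center in the frame of box between -0.073 and 0.073 m and linear speed of template below 0.03 m/s and value of joint flap below 0.08 rad and value of joint hook above 1.4 rad); the robot touches nothing.
It fails at once if the mallet is moved by more than 30 mm or tipped (distance of mallet_center from where it was at the start of the episode above 0.03 m or angle between mallet_center's own z axis and vertical above 0.35 rad).
It fails at once if the chisel is moved by more than 30 mm (distance of chisel_center from where it was at the start of the episode above 0.03 m).
It fails at once if the blank is moved by more than 30 mm (distance of blank_center from where it was at the start of the episode above 0.03 m).
It also fails if it takes over 58 s, if anything falls off the work surface, if the arm or the gripper's body presses on something with over 40 N, if the wrist force passes 120 N, or if a joint passes its speed limit or range.

## Working session

There is one attempt and no reset: what is moved stays moved. The work goes in short steps, Python scripts to look and compute and a tool call to move; the robot and the scene stay as the last step left them, time stands still between calls to the robot, and variables do not carry over. Pictures are saved under pics/ and viewed, at most 10 in all, crops included, and the job is handed in when it is done.

Besides the shell and the picture viewer there is one more tool, called as name(argument=value, ...), one argument or row to a line, values as JSON. apply_moves: Moves the arm, as the interface text tells. Shift numbers are shares of 0.75 m and turn numbers shares of 1.5 rad, none past 1 either way. Its arguments: {"type":"object","properties":{"steps":{"type":"array"},"newtons":{"type":"number"}},"required":["steps"]}

```bash
mkdir -p pics; python3 - <<'E'
from rig import telemetry, cams
import cv2, numpy as np
for n in ("scene","top"):
    p,d=cams.snapshot(n); cv2.imwrite(f"pics/{n}0.png",p[...,::-1]); np.save(f"pics/{n}0.npy",d); np.save(f"pics/{n}0rgb.npy",p)
    print(n,cams.camera_info(n))
o=telemetry.get_obs(); print(o)
print(cams.camera_info("wrist"))
E
```

```text
scene {'fx': 519.6089303629802, 'fy': 519.6089303629802, 'cx': 317.8885968360834, 'cy': 247.2956550830051, 'pose': array([[-0.73651177,  0.54276323, -0.40368117,  0.9386838 ],
       [ 0.67630964,  0.57986814, -0.45426667,  0.39600947],
       [-0.0124774 , -0.60758622, -0.79415572,  0.8148808 ],
       [ 0.        ,  0.        ,  0.        ,  1.        ]])}
top {'fx': 507.72270481640254, 'fy': 507.72270481640254, 'cx': 315.5741372582849, 'cy': 233.49664877209628, 'pose': array([[ 0.02516778, -0.98373986,  0.1778271 ,  0.45650802],
       [-0.99967843, -0.02421452,  0.0075292 , -0.02269093],
       [-0.00310078, -0.17795941, -0.98403294,  0.98176155],
       [ 0.        ,  0.        ,  0.        ,  1.        ]])}
{'time': 0.1, 'qpos': array([ 1.22000413e+00,  2.41328322e-01,  3.85427018e-03,  1.33519606e+00,
       -1.29126153e-05,  1.57075746e+00]), 'joint_vel': array([ 0.00053472, -0.00018673,  0.00042169, -0.00238767, -0.00015523,
        0.00095752]), 'joint_efforts': array([ 1.32910232e-04, -3.73139298e+01,  2.53009504e+01,  1.08177401e-02,
        2.16626682e-05, -6.40094186e-06]), 'position': array([0.17163   , 0.46901719, 0.23050484]), 'ee_rot': array([-3.13971887e+00,  1.28397707e-05,  2.79083934e+00]), 'ft_force': array([ 0.32102106, -0.38312388, -0.09912625]), 'wrist_torque': array([-0.08440705,  0.01523247,  0.04865133]), 'gripper_force': 0.0, 'gripper_width': 1.0038525789850572}
{'fx': 365.15689390266687, 'fy': 365.15689390266687, 'cx': 319.99508042540907, 'cy': 237.97046385717067, 'tool_from_camera': array([[ 8.43850356e-04, -9.59375366e-01, -2.82131521e-01,
         7.13745825e-02],
       [ 9.99999635e-01,  8.46371546e-04,  1.12933276e-04,
         3.70818453e-04],
       [ 1.30442689e-04, -2.82131514e-01,  9.59375730e-01,
        -1.43077811e-01],
       [ 0.00000000e+00,  0.00000000e+00,  0.00000000e+00,
         1.00000000e+00]])}
```

View pics/scene0.png

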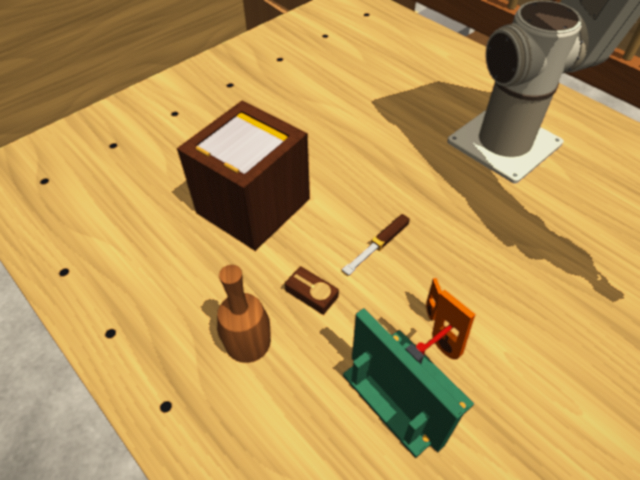

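View pics/top0.png

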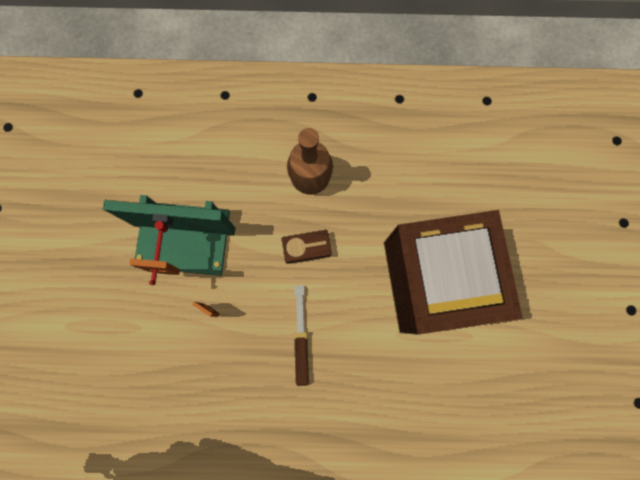

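The top view shows two orange parts. The large one, at about (150,265), hangs on the red hook, which runs from (160,225) to (153,283). A small loose one is at (205,310). The large one on the hook fits the description. The box is at (455,270), with its yellow edge at (465,305). I'll confirm with an enlarged crop and measure.

```bash
cat > h.py <<'E'
import numpy as np, cv2
from rig import telemetry, cams
from scipy.spatial.transform import Rotation as R
def toolpose(o):
    T=np.eye(4); T[:3,:3]=R.from_euler('xyz',o['ee_rot']).as_matrix(); T[:3,3]=o['position']; return T
def pts(n,d,T=None):
    c=cams.camera_info(n); v,u=np.mgrid[:480,:640]
    P=np.stack([(u-c['cx'])/c['fx']*d,(v-c['cy'])/c['fy']*d,d],-1)
    M=c['pose'] if n!='wrist' else T@c['tool_from_camera']
    return P@M[:3,:3].T+M[:3,3]
def comps(mask,minA=25):
    k,l,s,_=cv2.connectedComponentsWithStats(mask.astype(np.uint8))
    return [l==i for i in range(1,k) if s[i,4]>=minA]
def masks(p):
    H=cv2.cvtColor(p,cv2.COLOR_RGB2HSV).astype(int); h,s,v=H[...,0],H[...,1],H[...,2]
    return dict(orange=(h>=5)&(h<=14)&(s>210)&(v>100),red=((h<4)|(h>176))&(s>190)&(v>80),
      green=(h>60)&(h<95)&(s>90),yellow=(h>18)&(h<28)&(s>210)&(v>120),grey=(s<40)&(v>120))
def stat(X):
    lo,hi=np.percentile(X,[2,98],axis=0); return np.round(X.mean(0),3),np.round(lo,3),np.round(hi,3)
E
python3 - <<'E'
from h import *
for n in ("scene","top"):
    p=np.load(f"pics/{n}0rgb.npy"); d=np.load(f"pics/{n}0.npy"); X=pts(n,d)
    for k,m in masks(p).items():
        for c in comps(m&(d>0),30):
            ys,xs=np.nonzero(c)
            a=stat(X[c])
            if abs(a[0][1])<.6 and a[0][0]<.8: print(n,k,c.sum(),int(xs.mean()),int(ys.mean()),*a)
    # box rim
    m=(X[...,2]>.165)&(X[...,2]<.195)&(X[...,1]<-.1)&(X[...,0]>.2)&(X[...,0]<.7)
    for c in comps(m,500):
        r=cv2.minAreaRect((X[c][:,:2]*1000).astype(np.float32)); print(n,'box',r, X[c][:,2].mean())
    m=(X[...,2]>.135)&(X[...,2]<.16)&masks(p)['green']
    if m.sum()>30:
        r=cv2.minAreaRect((X[m][:,:2]*1000).astype(np.float32)); print(n,'board top',r)
a=np.load("pics/scene0rgb.npy")[250:400,380:500]; b=np.load("pics/top0rgb.npy")[190:340,100:260]
cv2.imwrite("pics/crop.png",cv2.resize(np.hstack([a,b]),None,fx=2.8,fy=2.8,interpolation=cv2.INTER_CUBIC)[...,::-1])
E
```

```text
scene orange 343 458 315 [0.542 0.249 0.16 ] [0.477 0.167 0.088] [0.555 0.278 0.195]
scene orange 62 431 301 [0.482 0.176 0.042] [0.473 0.165 0.032] [0.491 0.188 0.062]
scene orange 41 440 328 [0.552 0.236 0.117] [0.542 0.228 0.08 ] [0.58  0.245 0.144]
scene orange 76 451 335 [0.55  0.255 0.115] [0.544 0.246 0.111] [0.56  0.265 0.139]
scene red 185 433 339 [0.589 0.247 0.144] [0.554 0.24  0.138] [0.62  0.251 0.155]
scene green 9040 403 387 [0.648 0.251 0.078] [0.561 0.154 0.01 ] [0.684 0.338 0.152]
scene yellow 279 262 125 [ 0.495 -0.255  0.176] [ 0.481 -0.313  0.172] [ 0.509 -0.198  0.178]
scene grey 602 601 96 [-1.478 -0.24  -0.753] [-1.515 -0.45  -0.764] [-1.443 -0.051 -0.742]
scene grey 2320 239 144 [ 0.557 -0.243  0.176] [ 0.506 -0.301  0.174] [ 0.607 -0.186  0.179]
scene grey 1406 523 155 [0.018 0.06  0.01 ] [-0.086 -0.015  0.007] [0.092 0.093 0.013]
scene grey 228 359 258 [0.491 0.011 0.012] [0.446 0.005 0.009] [0.531 0.019 0.015]
scene box ((549.8099365234375, -245.52127075195312), (179.4084930419922, 170.25216674804688), 10.240283012390137) 0.17667094990980012
scene board top ((638.0059814453125, 243.884033203125), (197.1025848388672, 29.980337142944336), 86.27055358886719)
top red 133 158 236 [0.595 0.245 0.149] [0.56  0.239 0.141] [0.619 0.25  0.158]
top red 40 153 276 [0.53  0.25  0.146] [0.518 0.247 0.142] [0.54  0.252 0.152]
top green 5305 179 233 [0.616 0.233 0.063] [0.556 0.144 0.011] [0.669 0.327 0.154]
top grey 4722 457 265 [ 0.556 -0.243  0.178] [ 0.504 -0.3    0.176] [ 0.608 -0.186  0.181]
top grey 267 299 305 [0.492 0.012 0.014] [0.447 0.006 0.01 ] [0.529 0.021 0.018]
top box ((548.0010986328125, -244.60061645507812), (176.58419799804688, 167.93408203125), 9.82784366607666) 0.1791849535019138
top board top ((640.6683349609375, 241.8490753173828), (198.6947021484375, 19.632925033569336), 86.23745727539062)
```

View pics/crop.png

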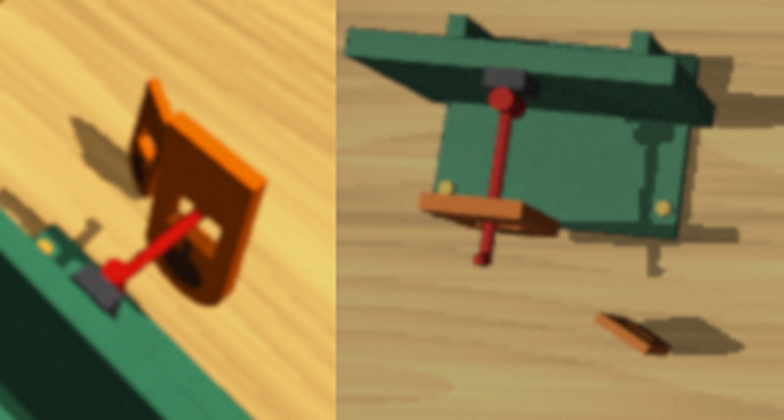

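The crop confirms it. The large orange template, with the bar through its hole, hangs at about (0.55, 0.25), and the measured geometry agrees with the stand pose. The smaller orange piece stands free at about (0.48, 0.176). I'll go above the template and take a wrist look.

```bash
cat >> h.py <<'E'
def go(x,y,z,yaw,o=None):
    o=o or telemetry.get_obs(); T=toolpose(o); Rt=R.from_euler('xyz',[np.pi,0,yaw])
    rv=(R.from_matrix(T[:3,:3]).inv()*Rt).as_rotvec()/1.5; sh=T[:3,:3].T@(np.array([x,y,z])-T[:3,3])/.75
    print(np.round(np.r_[rv,sh],4).tolist(),'rows',np.ceil(max(np.linalg.norm(sh)*12,np.linalg.norm(rv)*8)))
E
python3 - <<'E'
from h import *
go(.549,.249,.30,1.505)
E
```

```text
[-0.0011, 0.0008, 0.8572, -0.5733, -0.1028, -0.0925] rows 8.0
```

apply_moves(
  steps=[
    [[0, 0, 0, 0, 0, -0.093, -1], [0, 0, 0.2, -0.1, -0.018, -0.093, -1], [0, 0, 0.857, -0.573, -0.103, -0.093, -1], [0, 0, 0.857, -0.573, -0.103, -0.093, -1], [0, 0, 0.857, -0.573, -0.103, -0.093, -1], [0, 0, 0.857, -0.573, -0.103, -0.093, -1], [0, 0, 0.857, -0.573, -0.103, -0.093, -1], [0, 0, 0.857, -0.573, -0.103, -0.093, -1], [0, 0, 0.857, -0.573, -0.103, -0.093, -1], [0, 0, 0.857, -0.573, -0.103, -0.093, -1], [0, 0, 0.857, -0.573, -0.103, -0.093, -1], [0, 0, 0.857, -0.573, -0.103, -0.093, -1]],
  ],
)

```text
time: 1.6
position: [0.5478, 0.2504, 0.3017]
ee_rot: [3.141, -0.0, 1.508]
ft_force: [-0.2, 0.4, -0.4]
gripper_width: 0.996
gripper_force: 0.0
```

```bash
python3 - <<'E'
from h import *
o=telemetry.get_obs(); print(o['position'],o['ee_rot'],o['time'])
p,d=cams.snapshot('wrist'); cv2.imwrite('pics/w1.png',p[...,::-1]); X=pts('wrist',d,toolpose(o))
M=masks(p)
for k in('orange','red'):
    for c in comps(M[k]&(d>0),60):
        ys,xs=np.nonzero(c); print(k,c.sum(),int(xs.mean()),int(ys.mean()),*stat(X[c]))
m=M['orange']&(X[...,2]>.185)&(X[...,2]<.205)
if m.sum()>50: print(m.sum(),X[m].mean(0),cv2.minAreaRect((X[m][:,:2]*1000).astype(np.float32)))
E
```

```text
[0.54784904 0.25036699 0.30167675] [ 3.14104602e+00 -3.71617991e-04  1.50762340e+00] 1.6
orange 1243 318 227 [0.547 0.254 0.183] [0.542 0.219 0.104] [0.553 0.28  0.196]
orange 196 259 276 [0.481 0.181 0.091] [0.471 0.164 0.09 ] [0.491 0.196 0.094]
red 194 296 219 [0.529 0.252 0.146] [0.518 0.249 0.143] [0.54  0.255 0.154]
red 493 358 218 [0.581 0.249 0.144] [0.555 0.245 0.142] [0.608 0.253 0.146]
red 243 401 223 [0.615 0.245 0.153] [0.608 0.235 0.141] [0.622 0.252 0.157]
970 [0.54694642 0.2482496  0.19403079] ((546.446533203125, 245.8679656982422), (57.2808837890625, 9.211651802062988), 86.56543731689453)
```

View pics/w1.png

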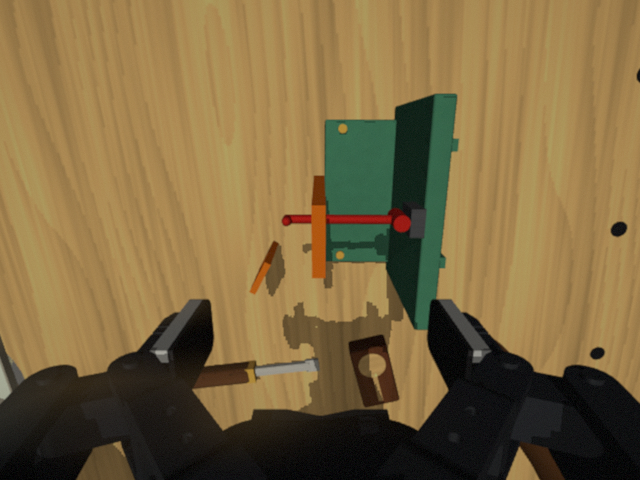

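The wrist view shows the template's top edge at (319,227), across the bar that ends at (287,220). It measures (0.5465, 0.248, 0.194), which matches the expected top height of 0.194. The small decoy at (264,268) tops out at 0.09 m. I'll descend and pinch the tab.

apply_moves(
  steps=[
    [[0, 0, 0, -0.002, -0.002, 0.06, -1], [0, 0, 0, -0.003, -0.002, 0.13, -1], [0, 0, 0, -0.003, -0.002, 0.187, -1], [0, 0, 0, -0.003, -0.002, 0.187, -1], [0, 0, 0, -0.003, -0.002, 0.187, 1], [0, 0, 0, -0.003, -0.002, 0.187, 1], [0, 0, 0, -0.003, -0.002, 0.187, 1], [0, 0, 0, -0.003, -0.002, 0.187, 1], [0, 0, 0, -0.003, -0.002, 0.187, 1], [0, 0, 0, -0.003, -0.002, 0.187, 1], [0, 0, 0, -0.003, -0.002, 0.187, 1], [0, 0, 0, -0.003, -0.002, 0.187, 1]],
  ],
  newtons=40,
)

```text
time: 3.15
position: [0.5476, 0.2473, 0.1615]
ee_rot: [3.14, -0.0, 1.505]
ft_force: [0.0, -0.5, 5.9]
gripper_width: 0.108
gripper_force: 44.8
```

apply_moves(
  steps=[
    [[0, 0, 0, 0, 0, -0.01, 1], [0, 0, 0, 0, 0, -0.02, 1], [0, 0, 0, 0, 0, -0.02, 1]],
  ],
)

```text
time: 3.52
position: [0.5476, 0.2474, 0.1763]
ee_rot: [3.141, -0.001, 1.505]
ft_force: [0.3, -0.4, -1.2]
gripper_width: 0.114
gripper_force: 44.0
```

```bash
python3 - <<'E'
from h import *
o=telemetry.get_obs(); print(o['position'],o['ft_force'])
for n in('scene','wrist'):
    p,d=cams.snapshot(n); X=pts(n,d,toolpose(o)); M=masks(p)
    m=M['orange']&(X[...,1]>.21)&(X[...,2]>.1); print(n,stat(X[m]))
    for c in comps(M['red']&(d>0),60): print(stat(X[c]))
    if n=='scene': cv2.imwrite('pics/s2.png',cv2.resize(p[220:420,340:560],None,fx=2.5,fy=2.5)[...,::-1])
E
```

```text
[0.54755817 0.24736587 0.17632271] [ 0.25788889 -0.44189413 -1.24131506]
scene (array([0.557, 0.258, 0.156]), array([0.545, 0.221, 0.106]), array([0.611, 0.278, 0.262]))
(array([0.585, 0.247, 0.144]), array([0.548, 0.241, 0.112]), array([0.62 , 0.251, 0.155]))
wrist (array([0.549, 0.257, 0.198]), array([0.543, 0.22 , 0.12 ]), array([0.554, 0.28 , 0.211]))
(array([0.596, 0.249, 0.146]), array([0.558, 0.24 , 0.13 ]), array([0.621, 0.253, 0.157]))
(array([0.528, 0.253, 0.146]), array([0.519, 0.249, 0.142]), array([0.54 , 0.256, 0.154]))
```

View pics/s2.png

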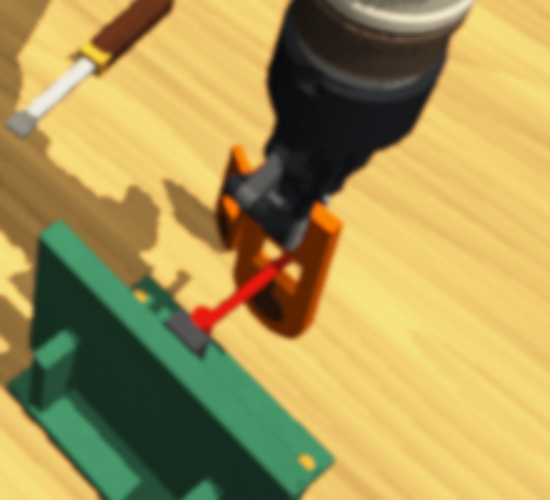

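The image shows the template held by its tab, with the bar (~(290,262) in the crop) in mid-hole; the template is raised 15 mm. I'll slide it out and then lift.

apply_moves(
  steps=[
    [[0, 0, 0, 0, -0.03, 0, 1], [0, 0, 0, 0, -0.06, 0, 1], [0, 0, 0, 0, -0.09, 0, 1], [0, 0, 0, 0, -0.11, 0, 1], [0, 0, 0, 0, -0.11, 0, 1], [0, 0, 0, 0, -0.11, -0.08, 1], [0, 0, 0, 0, -0.11, -0.16, 1], [0, 0, 0, 0, -0.11, -0.2, 1], [0, 0, 0, 0, -0.11, -0.2, 1]],
  ],
)

```text
time: 4.75
position: [0.467, 0.2532, 0.3287]
ee_rot: [3.135, -0.004, 1.505]
ft_force: [0.5, 0.6, -2.2]
gripper_width: 0.112
gripper_force: 44.0
```

```bash
python3 - <<'E'
from h import *
a=.172; b=np.array([.5485,-.2448])-.022*np.array([np.cos(a),np.sin(a)]); print(b)
go(b[0],b[1],.322,np.pi/2+a)
o=telemetry.get_obs()
p,d=cams.snapshot('scene'); X=pts('scene',d)
for c in comps(masks(p)['red']&(d>0),60): print(stat(X[c]))
p,d=cams.snapshot('wrist'); X=pts('wrist',d,toolpose(o)); m=masks(p)['orange']&(X[...,2]>.3); print(stat(X[m]))
E
```

```text
[ 0.52682462 -0.24856537]
[0.0044, -0.0019, -0.1587, -0.6624, 0.1237, 0.0073] rows 9.0
(array([0.577, 0.248, 0.145]), array([0.523, 0.241, 0.139]), array([0.62 , 0.252, 0.155]))
(array([0.468, 0.262, 0.355]), array([0.462, 0.226, 0.309]), array([0.473, 0.283, 0.364]))
```

apply_moves(
  steps=[
    [[0, 0, -0.02, -0.08, 0.015, 0.004, 1], [0, 0, -0.04, -0.16, 0.03, 0.004, 1], [0, 0, -0.06, -0.24, 0.045, 0.004, 1], [0, 0, -0.08, -0.32, 0.06, 0.004, 1], [0, 0, -0.1, -0.4, 0.075, 0.004, 1], [0, 0, -0.12, -0.48, 0.09, 0.004, 1], [0, 0, -0.14, -0.56, 0.105, 0.004, 1], [0, 0, -0.159, -0.62, 0.116, 0.007, 1], [0, 0, -0.159, -0.662, 0.124, 0.007, 1], [0, 0, -0.159, -0.662, 0.124, 0.007, 1], [0, 0, -0.159, -0.662, 0.124, 0.007, 1], [0, 0, -0.159, -0.662, 0.124, 0.007, 1]],
  ],
)

```text
time: 6.35
position: [0.5251, -0.2478, 0.3201]
ee_rot: [-3.141, -0.001, 1.745]
ft_force: [0.4, -0.1, -1.3]
gripper_width: 0.11
gripper_force: 44.1
```

```bash
cat > boxlook.py <<'E'
from h import *
import sys
o=telemetry.get_obs(); print(o['position'],o['ee_rot'])
for n in('top','scene','wrist'):
    p,d=cams.snapshot(n); X=pts(n,d,toolpose(o)); M=masks(p)
    cv2.imwrite(f'pics/{n}_{sys.argv[1]}.png',p[...,::-1])
    a=.172; L=(X-[.5485,-.2448,0])@np.array([[np.cos(a),-np.sin(a),0],[np.sin(a),np.cos(a),0],[0,0,1]])
    near=(abs(L[...,0])<.12)&(abs(L[...,1])<.12)&(L[...,2]>0)
    for k in('orange','yellow','grey'):
        for c in comps(M[k]&near,40): print(n,k,c.sum(),'boxframe',*stat(L[c]))
    m=near&(abs(L[...,2]-.18)<.006); print(n,'rim+flap',stat(L[m]))
E
python3 boxlook.py a
```

```text
[ 0.52507906 -0.24778695  0.32005141] [-3.14073501e+00 -8.86177950e-04  1.74522074e+00]
top grey 355 boxframe [-0.006  0.027  0.588] [-0.02   0.014  0.585] [0.007 0.043 0.614]
top grey 3946 boxframe [0.013 0.007 0.178] [-0.042 -0.053  0.176] [0.058 0.057 0.181]
top grey 896 boxframe [-0.114  0.11   0.754] [-0.12   0.103  0.752] [-0.104  0.118  0.756]
top rim+flap (array([0.001, 0.014, 0.179]), array([-0.086, -0.062,  0.176]), array([0.084, 0.082, 0.183]))
scene orange 363 boxframe [-0.022  0.026  0.304] [-0.028  0.006  0.241] [-0.016  0.033  0.353]
scene orange 84 boxframe [-0.02   0.002  0.271] [-0.026 -0.015  0.268] [-0.016  0.023  0.281]
scene yellow 247 boxframe [-0.051  0.007  0.179] [-0.062 -0.061  0.172] [-0.018  0.057  0.221]
scene grey 2304 boxframe [0.009 0.001 0.176] [-0.04  -0.056  0.174] [0.056 0.055 0.178]
scene rim+flap (array([0.01 , 0.006, 0.177]), array([-0.081, -0.081,  0.174]), array([0.088, 0.082, 0.181]))
wrist orange 5410 boxframe [-0.023  0.011  0.342] [-0.028 -0.027  0.266] [-0.018  0.034  0.355]
wrist yellow 2165 boxframe [-0.052  0.004  0.179] [-0.058 -0.055  0.177] [-0.046  0.057  0.18 ]
wrist grey 15803 boxframe [0.013 0.009 0.179] [-0.042 -0.053  0.176] [0.059 0.058 0.179]
wrist grey 47 boxframe [-0.03   0.013  0.362] [-0.032  0.008  0.356] [-0.023  0.073  0.463]
wrist grey 45 boxframe [-0.016  0.011  0.358] [-0.017  0.009  0.357] [-0.014  0.013  0.36 ]
wrist rim+flap (array([0.002, 0.014, 0.179]), array([-0.086, -0.075,  0.176]), array([0.084, 0.082, 0.182]))
```

View pics/wrist_a.png

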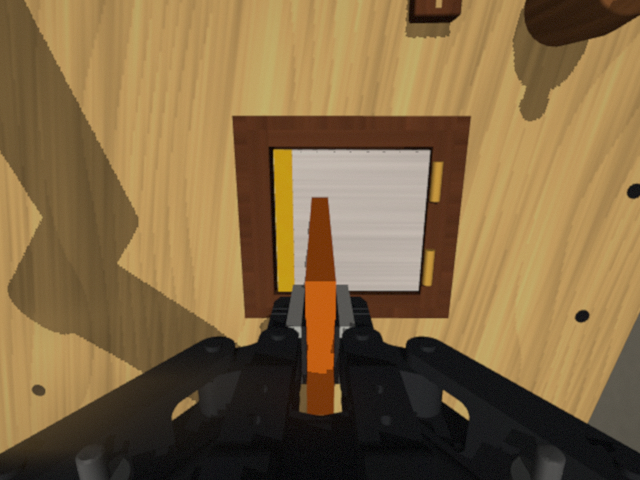

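The wrist view shows the template centred over the shut flap, squarely aligned, about 22 mm to the hinge-away side, with the yellow edge at (283,220). I'll push it down.

apply_moves(
  steps=[
    [[0, 0, 0, 0, 0, 0.04, 1], [0, 0, 0, 0, 0, 0.08, 1], [0, 0, 0, 0, 0, 0.12, 1], [0, 0, 0, 0, 0, 0.14, 1], [0, 0, 0, 0, 0, 0.16, 1], [0, 0, 0, 0, 0, 0.18, 1], [0, 0, 0, 0, 0, 0.2, 1], [0, 0, 0, 0, 0, 0.22, 1], [0, 0, 0, 0, 0, 0.24, 1], [0, 0, 0, 0, 0, 0.255, 1], [0, 0, 0, 0, 0, 0.255, 1], [0, 0, 0, 0, 0, 0.255, 1]],
  ],
  newtons=60,
)

```text
time: 8.0
position: [0.5246, -0.2489, 0.1288]
ee_rot: [-3.14, -0.0, 1.744]
ft_force: [-1.8, -0.2, -3.1]
gripper_width: 0.11
gripper_force: 62.1
```

```bash
python3 boxlook.py b; python3 -c "from h import *;print(telemetry.get_obs()['wrist_torque'])"
```

```text
[ 0.524616   -0.24890275  0.12878981] [-3.13985524e+00 -3.88752742e-04  1.74374326e+00]
top grey 122 boxframe [-0.006  0.041  0.57 ] [-0.017  0.032  0.564] [0.007 0.049 0.573]
top grey 3109 boxframe [-0.034  0.012  0.581] [-0.055 -0.02   0.574] [-0.009  0.054  0.592]
top grey 1684 boxframe [0.036 0.007 0.152] [-0.005 -0.054  0.104] [0.06  0.051 0.178]
top grey 99 boxframe [-0.006  0.029  0.4  ] [-0.018  0.018  0.393] [0.005 0.043 0.429]
top grey 432 boxframe [-0.04   0.059  0.59 ] [-0.053  0.048  0.584] [-0.026  0.07   0.593]
top grey 329 boxframe [-0.077 -0.001  0.592] [-0.088 -0.01   0.589] [-0.066  0.007  0.594]
top grey 211 boxframe [-0.09  -0.002  0.59 ] [-0.098 -0.008  0.585] [-0.079  0.008  0.595]
top rim+flap (array([0.014, 0.025, 0.18 ]), array([-0.087, -0.075,  0.175]), array([0.086, 0.083, 0.185]))
scene orange 126 boxframe [-0.025  0.018  0.148] [-0.078 -0.028  0.084] [0.017 0.061 0.178]
scene grey 109 boxframe [-0.005  0.025  0.393] [-0.021  0.011  0.391] [0.008 0.035 0.395]
scene grey 100 boxframe [ 0.028 -0.01   0.139] [ 0.003 -0.049  0.11 ] [0.05  0.039 0.165]
scene r
[... 382 characters left out ...]
.163]
wrist yellow 1636 boxframe [-0.015  0.027  0.094] [-0.019 -0.003  0.088] [-0.011  0.051  0.098]
wrist grey 51400 boxframe [0.034 0.024 0.15 ] [-0.009 -0.013  0.103] [0.059 0.057 0.177]
wrist grey 558 boxframe [-0.032  0.012  0.154] [-0.034  0.008  0.135] [-0.03   0.012  0.167]
wrist grey 296 boxframe [ 0.031 -0.035  0.148] [ 0.013 -0.04   0.142] [0.036 0.005 0.198]
wrist grey 141 boxframe [-0.068  0.01   0.218] [-0.069  0.008  0.217] [-0.067  0.012  0.219]
wrist grey 214 boxframe [0.02  0.01  0.218] [0.019 0.008 0.217] [0.022 0.012 0.219]
wrist rim+flap (array([-0.02 ,  0.052,  0.18 ]), array([-0.087, -0.009,  0.175]), array([0.066, 0.083, 0.185]))
[-0.28094723  0.90891205  0.00305561]
```

View pics/wrist_b.png

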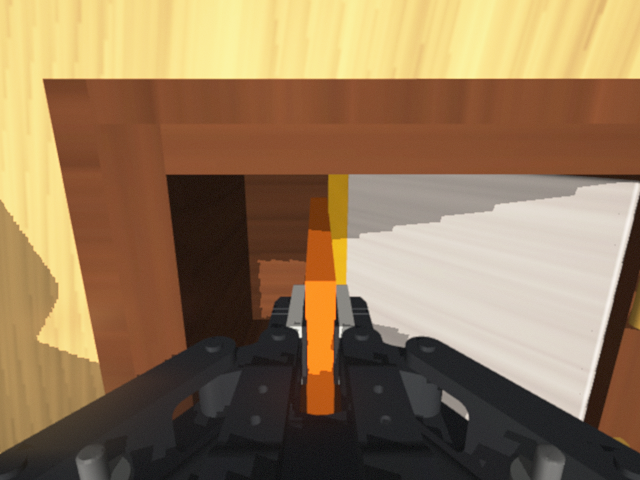

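As planned, the template is past the flap edge (yellow, at (338,230)) and the flap is open about 0.8 rad. I'll lower it 9 mm more and release with a half opening. The +x finger will then hold the flap off the template.

apply_moves(
  steps=[
    [[0, 0, 0, 0, 0, 0.006, 1], [0, 0, 0, 0, 0, 0.011, 1], [0, 0, 0, 0, 0, 0.011, 1], [0, 0, 0, 0, 0, 0.011, 0.6], [0, 0, 0, 0, 0, 0.011, 0.3], [0, 0, 0, 0, 0, 0.011, 0.1], [0, 0, 0, 0, 0, 0.011, 0.1], [0, 0, 0, 0, 0, 0.011, 0.1], [0, 0, 0, 0, 0, 0.011, 0.1]],
  ],
)

```text
time: 9.28
position: [0.5391, -0.2504, 0.1297]
ee_rot: [3.112, 0.011, 1.748]
ft_force: [21.6, 3.9, 14.6]
gripper_width: 0.45
gripper_force: 2.3
```

```bash
python3 boxlook.py c | grep -E 'wrist|\[ 0.5'
```

```text
[ 0.53910888 -0.25036881  0.12971551] [3.11190779 0.01119119 1.74798751]
wrist orange 10857 boxframe [-0.028  0.005  0.102] [-0.07  -0.027  0.027] [-0.005  0.03   0.134]
wrist yellow 1021 boxframe [-0.019  0.041  0.098] [-0.024  0.027  0.092] [-0.015  0.054  0.102]
wrist yellow 293 boxframe [-0.02  -0.051  0.096] [-0.024 -0.058  0.091] [-0.015 -0.044  0.101]
wrist grey 46588 boxframe [0.031 0.024 0.15 ] [-0.009 -0.049  0.108] [0.059 0.058 0.177]
wrist grey 627 boxframe [-0.033  0.008  0.157] [-0.036  0.004  0.137] [-0.031  0.008  0.169]
wrist grey 207 boxframe [ 0.049 -0.02   0.175] [ 0.033 -0.027  0.168] [0.054 0.005 0.204]
wrist grey 1395 boxframe [ 0.044 -0.048  0.165] [ 0.032 -0.056  0.156] [ 0.053 -0.014  0.201]
wrist rim+flap (array([-0.011,  0.051,  0.18 ]), array([-0.086, -0.01 ,  0.175]), array([0.079, 0.083, 0.185]))
```

View pics/wrist_c.png

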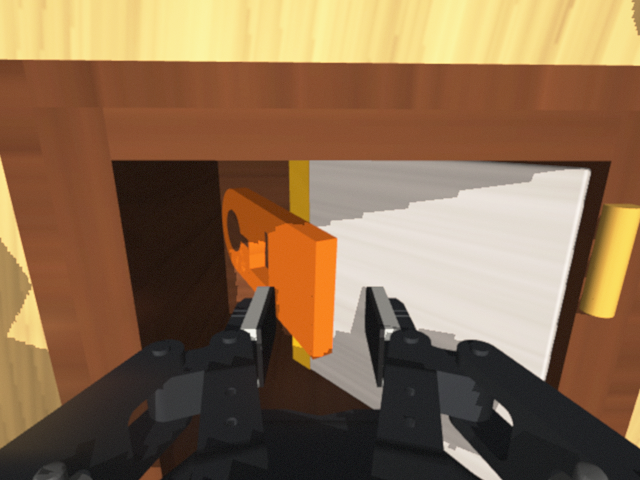

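The fingers released the template, but the outer knuckle now presses on the rim (21 N) and has pushed the hand 15 mm to +x. The template leans in the box, with its top at (315,240). I'll take up that offset, then rise straight out.

apply_moves(
  steps=[
    [[0, 0, 0, 0, 0.02, -0.01, 0.1], [0, 0, 0, 0, 0.02, -0.03, 0.1], [0, 0, 0, 0, 0.02, -0.06, 0.1]],
  ],
)

```text
time: 9.8
position: [0.5383, -0.2462, 0.1661]
ee_rot: [-3.139, -0.001, 1.743]
ft_force: [-3.4, 0.8, 3.0]
gripper_width: 0.443
gripper_force: 1.6
```

```bash
python3 boxlook.py d | grep -E 'wrist|\[ ?0.5'
```

```text
[ 0.53834341 -0.24618448  0.16608452] [-3.13861844e+00 -1.47625653e-03  1.74345184e+00]
wrist orange 991 boxframe [-0.071 -0.01   0.142] [-0.075 -0.037  0.138] [-0.069  0.017  0.145]
wrist yellow 4775 boxframe [-0.054  0.026  0.159] [-0.06  -0.014  0.156] [-0.047  0.059  0.16 ]
wrist grey 48862 boxframe [0.006 0.018 0.167] [-0.043 -0.05   0.159] [0.056 0.059 0.174]
wrist grey 78 boxframe [-0.032  0.01   0.205] [-0.034  0.008  0.204] [-0.03   0.012  0.208]
wrist grey 48 boxframe [0.012 0.012 0.208] [0.01  0.008 0.205] [0.014 0.016 0.214]
wrist grey 47 boxframe [ 0.048 -0.054  0.172] [ 0.046 -0.056  0.171] [ 0.049 -0.052  0.173]
wrist rim+flap (array([-0.002,  0.047,  0.177]), array([-0.089, -0.067,  0.175]), array([0.084, 0.084, 0.182]))
```

View pics/wrist_d.png

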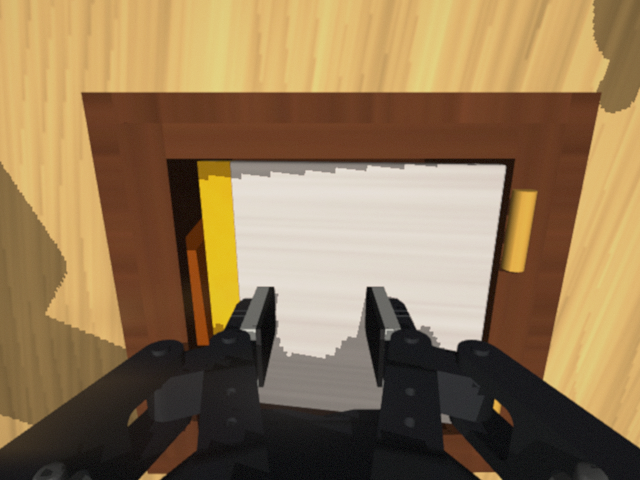

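The template (orange strip at (200,295)) stands against the far wall, with its top at 0.142, and the flap edge has passed above it. I'll rise fully, and close the fingers once I'm clear.

apply_moves(
  steps=[
    [[0, 0, 0, 0, 0, -0.03, 0.1], [0, 0, 0, 0, 0, -0.07, 0.1], [0, 0, 0, 0, 0, -0.14, 0.1], [0, 0, 0, 0, 0, -0.2, 1], [0, 0, 0, 0, 0, -0.2, 1], [0, 0, 0, 0, 0, -0.2, 1]],
  ],
)

```text
time: 10.7
position: [0.5401, -0.2463, 0.3159]
ee_rot: [3.141, -0.0, 1.744]
ft_force: [-0.2, 0.7, -0.7]
gripper_width: -0.0
gripper_force: 0.0
```

```bash
python3 boxlook.py e | grep -E 'wrist|\[ ?0.5'; python3 - <<'E'
from h import *
go(.52,.20,.30,1.505)
E
```

```text
[ 0.54009372 -0.24628082  0.31588274] [ 3.14057075e+00 -1.88370966e-04  1.74378331e+00]
wrist yellow 2279 boxframe [-0.051  0.003  0.181] [-0.057 -0.056  0.179] [-0.045  0.056  0.182]
wrist grey 19016 boxframe [0.01  0.005 0.181] [-0.041 -0.055  0.178] [0.06  0.057 0.181]
wrist grey 46 boxframe [-0.01   0.011  0.356] [-0.012  0.008  0.353] [-0.009  0.017  0.365]
wrist grey 43 boxframe [-0.006  0.012  0.357] [-0.007  0.008  0.353] [-0.004  0.022  0.378]
wrist rim+flap (array([0.001, 0.01 , 0.181]), array([-0.084, -0.076,  0.178]), array([0.085, 0.081, 0.183]))
[-0.0018, -0.0012, 0.1592, 0.5902, 0.077, 0.0201] rows 8.0
```

The flap is shut and flush (0.181). Next is the hook: I'll go to its -y side with closed fingers.

```bash
python3 - <<'E'
from h import *
go(.547,.218,.26,1.505)
E
```

```text
[-0.0018, -0.0012, 0.1592, 0.6076, 0.1167, 0.0733] rows 8.0
```

apply_moves(
  steps=[
    [[0, 0, 0.02, 0.08, 0.015, 0, 1], [0, 0, 0.04, 0.16, 0.03, 0, 1], [0, 0, 0.06, 0.24, 0.045, 0, 1], [0, 0, 0.08, 0.32, 0.06, 0, 1], [0, 0, 0.1, 0.4, 0.075, 0, 1], [0, 0, 0.12, 0.48, 0.09, 0, 1], [0, 0, 0.14, 0.55, 0.105, 0, 1], [0, 0, 0.159, 0.608, 0.117, 0.04, 1], [0, 0, 0.159, 0.608, 0.117, 0.073, 1], [0, 0, 0.159, 0.608, 0.117, 0.073, 1], [0, 0, 0.159, 0.608, 0.117, 0.073, 1]],
  ],
)

```text
time: 12.22
position: [0.548, 0.2175, 0.2617]
ee_rot: [-3.141, 0.0, 1.505]
ft_force: [0.3, 0.1, 0.4]
gripper_width: -0.0
gripper_force: 0.0
```

```bash
python3 - <<'E'
from h import *
go(.547,.218,.125,1.505)
E
```

```text
[-0.0001, 0.0, -0.0002, 0.0006, -0.0014, 0.1822] rows 3.0
```

apply_moves(
  steps=[
    [[0, 0, 0, 0, 0, 0.07, 1], [0, 0, 0, 0, 0, 0.14, 1], [0, 0, 0, 0, 0, 0.182, 1], [0, 0, 0, 0, 0, 0.182, 1], [0, 0, 0, 0.02, 0, 0.182, 1], [0, 0, 0, 0.041, -0.004, 0.182, 1], [0, 0, 0, 0.053, -0.003, 0.182, 1], [0, 0, 0, 0.065, -0.001, 0.182, 1], [0, 0, 0, 0.077, 0.004, 0.182, 1], [0, 0, 0, 0.089, 0.009, 0.182, 1], [0, 0, 0, 0.1, 0.018, 0.182, 1], [0, 0, 0, 0.111, 0.028, 0.182, 1], [0, 0, 0, 0.121, 0.045, 0.182, 1], [0, 0, 0, 0.127, 0.061, 0.182, 1], [0, 0, 0, 0.127, 0.068, 0.182, 1], [0, 0, 0, 0.127, 0.068, 0.182, 1]],
  ],
)

```text
time: 14.22
position: [0.6018, 0.3109, 0.1244]
ee_rot: [-3.134, -0.001, 1.507]
ft_force: [-9.1, 0.8, 4.2]
gripper_width: -0.002
gripper_force: 4.8
```

```bash
cat > hk.py <<'E'
from h import *
o=telemetry.get_obs()
for n in('scene','top','wrist'):
    p,d=cams.snapshot(n); X=pts(n,d,toolpose(o)); cv2.imwrite(f'pics/{n}_h.png',p[...,::-1])
    m=masks(p)['red']&(abs(X[...,2]-.145)<.02)&(X[...,1]>.2)&(X[...,1]<.4)&(X[...,0]<.7)
    if m.sum()>20: print(n,stat(X[m]),cv2.minAreaRect((X[m][:,:2]*1000).astype(np.float32)))
E
python3 hk.py
```

```text
scene (array([0.62 , 0.286, 0.146]), array([0.612, 0.241, 0.139]), array([0.626, 0.34 , 0.155])) ((620.7119140625, 290.524169921875), (102.16471862792969, 11.244332313537598), 84.4224624633789)
top (array([0.615, 0.268, 0.148]), array([0.609, 0.239, 0.142]), array([0.619, 0.304, 0.158])) ((614.4171752929688, 272.5086669921875), (67.32921600341797, 10.506646156311035), 89.2989273071289)
wrist (array([0.621, 0.327, 0.146]), array([0.617, 0.307, 0.142]), array([0.624, 0.344, 0.153])) ((620.47265625, 324.1142578125), (41.34124755859375, 7.880747318267822), 86.02677917480469)
```

The bar lies at 86°, parallel to the board, with a 9 N reaction from the stop, so it is folded. I'll back off and rise.

apply_moves(
  steps=[
    [[0, 0, 0, 0, -0.04, 0, 1], [0, 0, 0, 0, -0.06, 0, 1], [0, 0, 0, 0, -0.06, -0.08, 1], [0, 0, 0, 0, -0.06, -0.16, 1], [0, 0, 0, 0, -0.2, -0.24, 1], [0, 0, 0, 0, -0.2, -0.24, 1], [0, 0, 0, 0, -0.2, -0.24, 1], [0, 0, 0, 0, -0.2, -0.24, 1]],
  ],
)

```text
time: 15.38
position: [0.4558, 0.3199, 0.305]
ee_rot: [3.14, -0.001, 1.506]
ft_force: [0.7, 0.3, 0.4]
gripper_width: 0.001
gripper_force: 0.0
```

```bash
python3 hk.py; python3 boxlook.py f | grep -E 'top|scene'
```

```text
scene (array([0.62 , 0.288, 0.145]), array([0.613, 0.241, 0.14 ]), array([0.625, 0.34 , 0.155])) ((620.2498779296875, 290.259033203125), (101.41401672363281, 9.750283241271973), 85.50843048095703)
top (array([0.616, 0.281, 0.147]), array([0.609, 0.239, 0.141]), array([0.621, 0.337, 0.158])) ((618.4780883789062, 288.00506591796875), (101.64095306396484, 11.416257858276367), 83.10981750488281)
wrist (array([0.617, 0.289, 0.148]), array([0.61 , 0.242, 0.143]), array([0.623, 0.343, 0.158])) ((620.63916015625, 290.9294128417969), (107.97987365722656, 22.72319221496582), 80.78504180908203)
top grey 4735 boxframe [0.008 0.001 0.178] [-0.041 -0.055  0.176] [0.058 0.057 0.181]
top rim+flap (array([-0.002,  0.001,  0.179]), array([-0.085, -0.079,  0.176]), array([0.084, 0.081, 0.183]))
scene yellow 279 boxframe [-0.054 -0.001  0.176] [-0.063 -0.06   0.172] [-0.047  0.056  0.178]
scene grey 2318 boxframe [0.009 0.    0.176] [-0.04  -0.057  0.174] [0.056 0.055 0.178]
scene rim+flap (array([0.006, 0.003, 0.177]), array([-0.083, -0.081,  0.174]), array([0.088, 0.081, 0.181]))Traceback (most recent
[... 278 characters left out ...]
d(X.mean(0),3),np.round(lo,3),np.round(hi,3)
          ~~~~~~~~~~~~~^^^^^^^^^^^^^^^^^
    return _quantile_unchecked(
        a, q, axis, out, overwrite_input, method, keepdims, weights)
    return _ureduce(a,
                    func=_quantile_ureduce_func,
    ...<5 lines>...
                    overwrite_input=overwrite_input,
                    method=method)
    r = func(a, **kwargs)
    result = _quantile(arr,
                       quantiles=q,
    ...<2 lines>...
                       out=out,
                       weights=wgt)
    slices_having_nans = np.isnan(arr[-1, ...])
                                  ~~~^^^^^^^^^
IndexError: index -1 is out of bounds for axis 0 with size 0
```

View pics/scene_f.png

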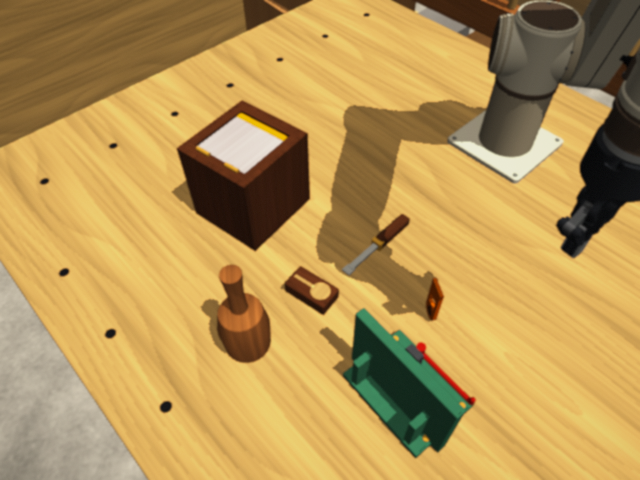

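The hook is folded along the board, from (420,348) to (472,402). The flap is shut at (242,145), the mallet, chisel and blank haven't moved, and the robot is clear. Handing in.

```bash
python3 -c "
from rig import job; print(job.hand_in())"
```

```text
the job is handed in; nothing more can be done
None
```

I handed the job in at about 15.5 s of the 58 s allowed: the template is in the box with the flap shut, the hook is folded flat, and the mallet, chisel and blank are where they were. The hand-in call returned no verdict. While letting go, the gripper pressed the box rim with about 26 N at the last reading, under the 40 N limit.

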